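# Set a lamp-stand leg to its length mark and hold the cam lever shut

## Robot

A 6-joint arm with a two-finger parallel gripper is mounted at the origin on the work surface. World frame = base frame: x ahead of the robot, y to its left, z up, the work surface at z = 0. Lengths are in m, angles in rad, forces in N, time in s.
With the tool pointing down it reaches from about 0.25 to 0.8 m from the base axis. Payload 8.5 kg.
Tool frame: the origin (TCP) lies on the centre line of the jaws, within the pads' length; the fingertips stand 17 mm ahead of it and the grasp point (between the pads) lies 2 mm behind it; y points along the fingers, x is the direction in which the jaws open and shut, and the axes are right-handed (so a half turn about y gives the same grasp; the last joint's range is limited). The gripper opens to 85 mm and grips with 20 to 120 N. Pads are 22 mm wide; open, the fingers measure 114 mm over their backs; the gripper's body (76 mm by 85 mm) begins 54 mm behind the grasp point. The pads swing forward as they close: fully open they stand 13 mm farther back than shut.
Start: joints at [-1.347, 0.238, -0.013, 1.319, 0, 1.571], TCP at [0.117, -0.512, 0.248] pointing down, gripper open.
Joint ranges: [-2.66, 2.66], [-1.03, 1.9], [-1.14, 1.46], [-1.82, 2.27], [-1.45, 1.34], [-3.14, 3.14]. Speed limits (rad/s): [2.22, 2.22, 2.79, 3.14, 3.14, 3.14].

## Interface

Orientations are given as a 3x3 rotation matrix whose columns are the frame's x, y, z axes.
In Python, from station import * gives the robot as it stands. Calls block until the motion is done:
- goto(position, orientation): joint-space move of the TCP to a pose.
- movel(position, speed=0.15, rot=None): straight line of the TCP; rot=None keeps the orientation; speed is the mean speed in m/s.
- move_j(angles): joint-space move.
- set_gripper(opening): opening from 0.0 (shut) to 1.0 (fully open); the grip force is fixed at half the most; returns when the fingers have stopped.
- sleep(seconds).
- inverse_kinematics(position, orientation): joint angles nearest the present ones, or None.
- state(): the state.
- grab_frame(name): name is "side" or "top" or "wrist"; returns a dict with "image" (480x640x3 uint8, red, green, blue), "range_z" (480x640 float32, m along the optical axis (not along the pixel's ray), 0 where there is no reading), "intrinsics" (3x3 intrinsics, pixels), "origin" and "rotation" of the camera in the world. Camera axes: x right, y down, z forward; pixel columns grow to the right and rows downward; lengths in m; the calibration is good to about 2 mm. The wrist camera is an equidistant fisheye: a pixel r from the principal point sees the ray r / f radians off the axis. A picture is of the moment at which its call begins.
A pose or a line that the arm cannot do raises IKError and nothing moves.
- hand_in(): hands the job in, once; it reports no verdict.
Trained networks look in a picture, given as the dict that the camera call returned (one of the last four; its "shot" number tells which), for a name from the list of things; names that differ only in an ending like _2 or _b are one class to them, and where a whole thing is asked for, a point or a joint stands for the part that bears it (a point fixed in the world has none). Each returns a list of dicts, best first, with "score" (0 to 1); they miss things now and then, are a little off and sometimes report something else, mostly with a low value. They report only what shows in the picture. A call takes as long as a camera call.
- recognise(picture, label): "uv" ([column, row] in pixels, amid what is visible of it).
The state is a dict: "time_s": time; "joint_positions": joint angles; "qd": joint speeds; "tau": joint torques, N m; "tcp_pos": TCP position; "ee_rot": TCP orientation; "ft_force": force on the tool from outside, world axes, zero at the start; "ft_torque": the same for the moment, N m; "grip_width": opening from 0.0 (shut) to 1.0 (fully open).
Only numpy, scipy, OpenCV 4.12 (cv2) and the standard library are available. Lean on these libraries where they do the work, as an engineer would, in place of code of your own. Each camera call takes 0.05 s, during which the arm holds its last target.

## Task

Swing the drag lever on the lamp stand's outer tube upright and leave it there. Then, with the cam lever still open, draw the sliding leg out against its spring until its pointer lines up with the blade of the clip on the length rail, and while holding it there squeeze the cam lever fully closed against its fin. Finish still holding: keep the lever squeezed shut and the leg at the mark without letting go, and leave the other things on the bench undisturbed.

Things in the scene. Friction and masses are not known exactly. Their poses are not given: they have to be found in the camera images.
- stand: Fixed plywood base board carrying a grey tube, 32 mm across, level along the stand's y, its axis 55 mm above the bench. Origin on the bench under the tube's black mouth collar (42 mm across, y -34 to 0 mm); the sliding leg comes out towards +y. z up; x across the tube towards the length rail, a bar at x 92 to 104, y 40 to 230 mm, top 56 mm above the bench. Its place and yaw vary.
- drag (a joint): Drag lever on the tube: rad, 0 upright, negative leaning towards the tube's closed end (stand's -y), positive towards the foot plate. Pivot along the stand's x at y -140 mm, 85 mm above the bench. 10 mm rod with a 22 mm black ball, ball centre 70 mm from the pivot. Stays where left; about 2 N at the ball moves it. Bracket below 34 mm wide (x), top 99 mm above the bench.
- drag_ball (a point): Centre of the drag lever's 22 mm ball.
- leg (a joint): How far the sliding leg is drawn out, m: 0 = fully in (start), stop at 0.115. A spring pulls it back in with 2 to 4 N; it runs straight along the stand's y.
- head (a point): Frame of the clamp head on the sliding leg's outer end. Origin on the leg's axis, 55 mm above the bench, at the stand's y = value of leg; axes as the stand's. Foot plate, fin and cam lever are given in mm in this frame. They stand on an aluminium block, x -20 to 20, y 41 to 85, top z 12.
- foot (a point): Middle of the foot plate's inner face (the face towards the tube), at x 0, y 85, z 40 mm of the head frame. The plate is steel, upright across the leg, x -50 to 50, z -12 to 58, 10 mm thick with rubber outside. Fingers straddling fin and lever can draw the leg out by pushing +y on this face.
- fin_top (a point): Middle of the fixed fin's top edge. The fin is an upright plate, x -12 to -4, y 45 to 85, z 12 to 64 mm of the head frame.
- cam (a joint): Cam lever facing the fin: rad, 0 open (start, leaning out 0.38 to +x), 0.38 fully closed, upright beside the fin. 8 mm plate, y 49 to 83 mm of the head frame, hinged along y at x 8, z 12, top 52 mm from the hinge. Top reaches x 31 mm open; outer face at x 12 closed, so fin and closed lever measure 24 mm overall, centred on x 0. Springs open if let go (1 to 3 N at its top).
- cam_top (a point): Middle of the cam lever's top edge.
- pointer (a point): Tip of the leg's pointer: a 3 mm thick blade standing out from the foot plate's +x end, at x 83, y 90, z 20 mm of the head frame. Axes as the stand's.
- mark (a joint): Where the length clip is set on the rail, m, on the same scale as leg: when leg = mark the pointer is in line with the clip's blade. Stiff; not to be moved.
- mark_blade (a point): Edge of the clip's 3 mm blade that faces the pointer, 75 mm above the bench, at x = 85 mm of the stand's frame. Axes as the stand's; pointer and blade line up when they have the same y in the stand's frame.
- spanner: Bystander: steel adjustable spanner, about 195 mm long, lying flat; origin underneath its middle. Leave alone.
- bezel: Bystander: black plastic ring, 96 mm across, 18 mm high; origin at its underside centre. Leave alone.
- gauge: Bystander: glass-domed pressure gauge, 64 mm across, 33 mm high; origin at its underside centre. Leave alone.
- partsbox: Bystander: yellow plastic box with latch lid, 94 x 134 x 55 mm; origin at its underside centre. Leave alone.
- shoe1: Bystander: curved steel brake shoe, about 100 mm long, 24 mm high, lying flat. Leave alone.
- shoe2: Bystander: a second, like brake shoe. Leave alone.
- sprocket: Bystander: steel sprocket, 80 mm across, 12 mm high, lying flat. Leave alone.

How it is judged:
On the way, in this order (a step that is already met when the one before it is completed fails the run):
1. drag lever swung upright, leg still in (value of joint drag between -0.16 and 0.16 rad and value of joint leg below 0.02 m), for 0.2 s.
2. leg drawn out to the mark with the cam lever still open (y of pointer in the frame of mark_blade between -0.006 and 0.006 m and value of joint cam below 0.2 rad), for 0.2 s.
3. cam lever squeezed closed with the leg at the mark (y of pointer in the frame of mark_blade between -0.006 and 0.006 m and value of joint cam above 0.32 rad), for 0.2 s.
At the end, for the whole second after the job is handed in: Drag lever within 0.16 rad of upright; pointer within 6 mm of the clip's blade along the leg and still; cam lever closed (above 0.32 of 0.38 rad); the fingers still pressing (over 2 N) (all of step 3 and value of joint drag between -0.16 and 0.16 rad and contact force between the fingers and anything else above 2 N and velocity of joint leg between -0.01 and 0.01 m/s); the arm keeps its last pose, push and grip.
It fails at once if cam lever closed while the leg is off the mark (value of joint cam above 0.3 rad and (y of pointer in the frame of mark_blade below -0.012 m or y of pointer in the frame of mark_blade above 0.012 m)).
It fails at once if length clip shifted (distance of mark_blade from where it was at the start of the episode above 0.006 m).
It fails at once if a bystander disturbed (distance of any of spanner, bezel, gauge, partsbox, shoe1, shoe2, sprocket from where it was at the start of the episode above 0.03 m).
It also fails if it takes over 43 s, if anything falls off the work surface, if the arm or the gripper's body presses on something with over 40 N, if the wrist force passes 120 N, or if a joint passes its speed limit or range.

## Working session

There is one attempt and no reset: what is moved stays moved. The work goes in short steps, each a Python script; the robot and the scene stay as the last script left them, time stands still between calls to the robot, and variables do not carry over. Pictures are saved under pics/ and viewed, and the job is handed in when it is done.

```bash
ls; mkdir -p pics; cat > h.py <<'E'
from station import *
import numpy as np, cv2, pickle
def save(n,f):
    cv2.imwrite(f'pics/{n}.png', f['image'][:,:,::-1]); pickle.dump(f,open(f'pics/{n}.pkl','wb'))
E
python3 - <<'E'
from h import *
print(state())
for c in ("side","top","wrist"):
    f=grab_frame(c); save(c+'0',f); print(c,f['intrinsics'],f['origin'],f['rotation'])
    for n in ("drag_ball","fin_top","cam_top","pointer","mark_blade","foot","stand"):
        r=recognise(f,n); print(n,[(np.round(q['uv'],1),round(q['score'],2)) for q in r[:2]])
E
```

```text
pics
{'time_s': 0.0, 'joint_positions': array([-1.34701325e+00,  2.38788391e-01, -1.42141013e-02,  1.31917770e+00,
        2.54515593e-05,  1.57079603e+00]), 'qd': array([ 0.00203215, -0.00116901, -0.00229731,  0.00024794, -0.00073074,
        0.00042978]), 'tau': array([ 1.56685055e-04, -5.38778973e+01,  3.46431792e+01,  1.84131885e-02,
       -1.14884147e-04,  3.61754104e-06]), 'tcp_pos': array([ 0.11643498, -0.51155514,  0.24768923]), 'ee_rot': array([[ 2.21920019e-01, -2.82290585e-04,  9.75064831e-01],
       [-9.75063890e-01,  1.35500753e-03,  2.21920197e-01],
       [-1.38386617e-03, -9.99999042e-01,  2.54519404e-05]]), 'ft_force': array([-0.58616026,  0.89157152, -0.39007134]), 'ft_torque': array([0.00640978, 0.06050875, 0.007651  ]), 'grip_width': 0.9990236761810739}
side [[457.34244022   0.         324.14999673]
 [  0.         457.34244022 246.72158454]
 [  0.           0.           1.        ]] [ 0.45778334 -0.80381635  0.69928117] [[ 0.9850617  -0.11857162  0.1248768 ]
 [-0.1713826  -0.6044007   0.77802815]
 [-0.01677644 -0.78780744 -0.6156931 ]]
drag_ball []
fin_top [(arr
[... 557 characters left out ...]
 0.58)]
cam_top [(array([277.6, 254.4]), 0.78), (array([381.6, 253.1]), 0.23)]
pointer [(array([273.5, 263.7]), 0.72), (array([249.2, 225.2]), 0.69)]
mark_blade [(array([249.7, 228.1]), 0.53), (array([276.9, 260.5]), 0.46)]
foot [(array([276.1, 261.6]), 0.96)]
stand [(array([316.6, 247.7]), 0.78)]
wrist [[371.64829954   0.         309.34822773]
 [  0.         371.64829954 242.52174378]
 [  0.           0.           1.        ]] [ 0.18731656 -0.49622718  0.3732567 ] [[ 2.22149892e-01 -9.34562902e-01 -2.77923745e-01]
 [-9.75012361e-01 -2.12767849e-01 -6.38806591e-02]
 [ 5.67256668e-04  2.85170168e-01 -9.58476736e-01]]
drag_ball []
fin_top []
cam_top []
pointer []
mark_blade []
foot []
stand []
```

View pics/side0.png

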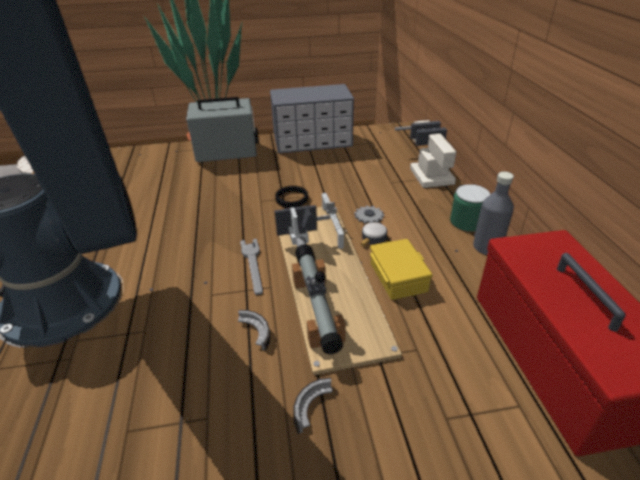

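View pics/top0.png

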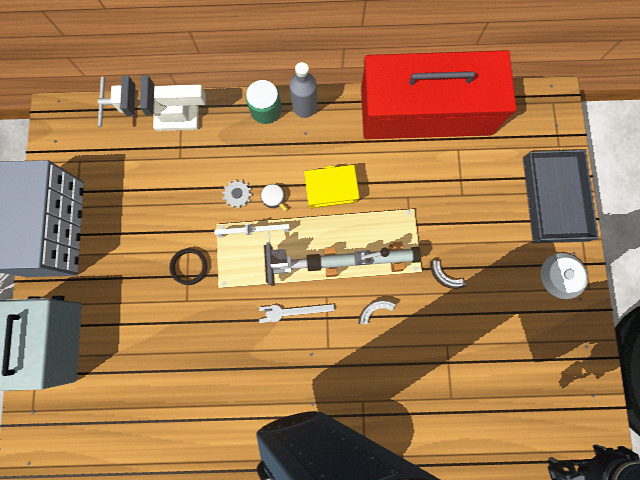

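```bash
python3 - <<'E'
import cv2
a=cv2.imread('pics/top0.png')[170:320,200:420]; cv2.imwrite('pics/topc.png',cv2.resize(a,None,fx=3.6,fy=3.6,interpolation=cv2.INTER_CUBIC))
a=cv2.imread('pics/side0.png')[170:370,230:430]; cv2.imwrite('pics/sidec.png',cv2.resize(a,None,fx=3,fy=3,interpolation=cv2.INTER_CUBIC))
E
```

```text
(no output)
```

View pics/topc.png

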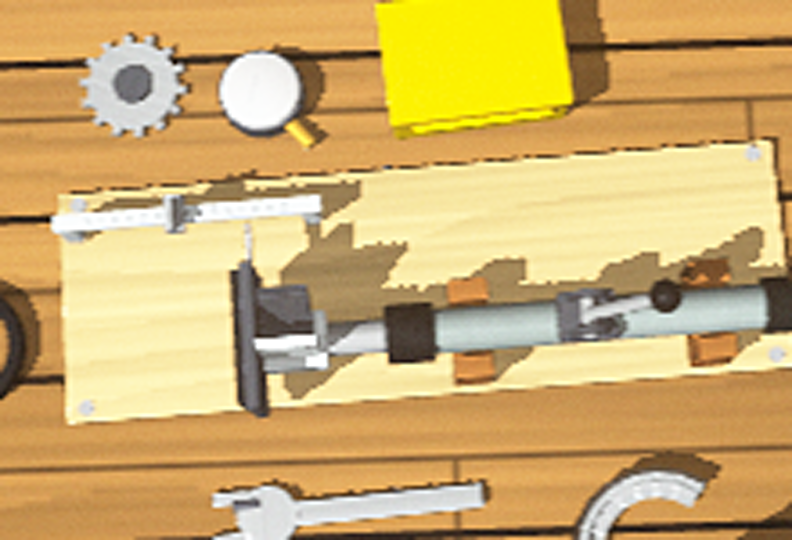

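View pics/sidec.png

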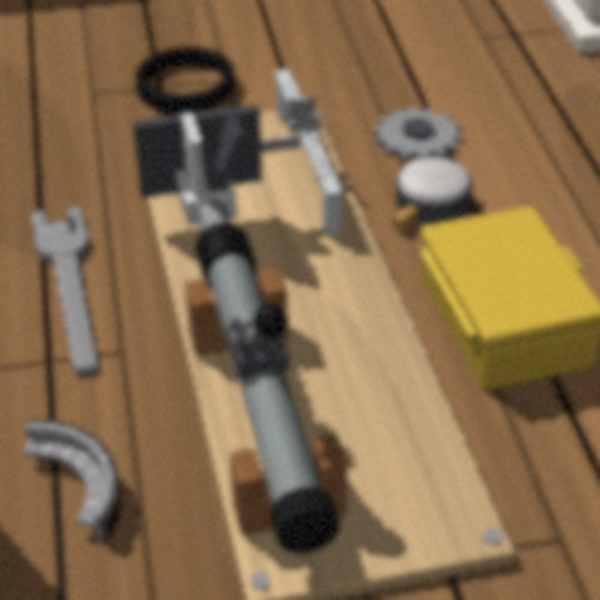

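```bash
cat >> h.py <<'E'
def deproj(f,u,v,d=None):
    K=f['intrinsics']; u=np.asarray(u,float); v=np.asarray(v,float)
    d=f['range_z'][np.round(v).astype(int),np.round(u).astype(int)] if d is None else d
    p=np.stack([(u-K[0,2])/K[0,0]*d,(v-K[1,2])/K[1,1]*d,d],-1)
    return p@np.asarray(f['rotation']).T+f['origin']
E
python3 - <<'E'
import pickle,numpy as np
from h import deproj
f=pickle.load(open('pics/top0.pkl','rb'))
vv,uu=np.mgrid[180:300,205:430]
P=deproj(f,uu,vv); np.set_printoptions(precision=3,suppress=True)
print('bench z',np.median(P[...,2][:10]))
for n,(x,y) in dict(collarL=(395,332),collarR=(428,332),tube1=(470,325),tube2=(700,308),ball=(665,297),bracket=(590,318),fin=(290,345),plate=(248,340),clip=(175,213),rail=(270,207),pointer=(248,240),cam=(285,300)).items():
    u=200+x/3.6; v=170+y/3.6; print(n,round(u,1),round(v,1),deproj(f,u,v))
m=(P[...,2]>.06)&(P[...,2]<.078)
Q=P[m]; 
for a,b in [(-.5,0)]:
    s=(Q[:,0]>.3)&(Q[:,0]<.5); print(s.sum())
E
```

```text
bench z 0.0014061354116244873
collarL 309.7 262.2 [ 0.535 -0.002  0.076]
collarR 318.9 262.2 [ 0.534 -0.025  0.078]
tube1 330.6 260.3 [ 0.539 -0.054  0.068]
tube2 394.4 255.6 [ 0.546 -0.213  0.072]
ball 384.7 252.5 [ 0.543 -0.179  0.145]
bracket 363.9 258.3 [ 0.538 -0.135  0.092]
fin 280.6 265.8 [0.522 0.066 0.121]
plate 268.9 264.4 [0.528 0.095 0.11 ]
clip 248.6 229.2 [0.626 0.151 0.064]
rail 275.0 227.5 [0.63  0.085 0.054]
pointer 268.9 236.7 [0.615 0.106 0.011]
cam 279.2 253.3 [0.554 0.07  0.107]
9
```

```bash
cat >> h.py <<'E'
def Rst(yaw): 
    c,s=np.cos(yaw),np.sin(yaw); return np.array([[c,-s,0],[s,c,0],[0,0,1.]])
def Rdrag(yaw):  # jaws along stand y, down
    R=Rst(yaw); return np.column_stack([-R[:,1],[0,0,-1],R[:,0]])
def Rleg(yaw):   # jaws along stand x, down
    R=Rst(yaw); return np.column_stack([R[:,0],[0,0,-1],R[:,1]])
def fish(f,u,v,d=None):
    K=f['intrinsics']; u=np.asarray(u,float); v=np.asarray(v,float)
    a=(u-K[0,2])/K[0,0]; b=(v-K[1,2])/K[1,1]; th=np.maximum(np.hypot(a,b),1e-9)
    if d is None: d=f['range_z'][np.round(v).astype(int),np.round(u).astype(int)]
    t=np.tan(th)/th
    p=np.stack([a*t*d,b*t*d,d*np.ones_like(a)],-1)
    return p@np.asarray(f['rotation']).T+f['origin']
def fproj(f,P):
    p=(np.asarray(P)-f['origin'])@np.asarray(f['rotation']); K=f['intrinsics']
    r=np.hypot(p[...,0],p[...,1]); th=np.arctan2(r,p[...,2]); k=th/np.maximum(r,1e-9)
    return np.stack([K[0,0]*p[...,0]*k+K[0,2],K[1,1]*p[...,1]*k+K[1,2]],-1)
E
python3 - <<'E'
from h import *
np.set_printoptions(precision=3,suppress=True)
yaw=.05; O=np.array([.535,0,0]); R=Rst(yaw)
for n,y in (('a',-.13),):
    T=O+R@[-.03,y,.30]
    for nm,Q in(('drag',Rdrag(yaw)),('leg',Rleg(yaw)),('leg2',Rleg(yaw)@np.diag([-1,1,-1]))): print(nm,inverse_kinematics(T,Q))
    goto(T,Rdrag(yaw))
    f=grab_frame('wrist'); save('w1',f); print(state()['time_s'],f['origin'])
    for n in ("drag_ball","fin_top","cam_top","pointer","mark_blade","foot","stand"):
        r=recognise(f,n); print(n,[(np.round(q['uv'],1),round(q['score'],2),fish(f,*q['uv'])) for q in r[:2]])
E
```

```text
drag [-0.251  0.232  0.11   1.449  0.     2.84 ]
leg [-0.251  0.232  0.11   1.449  0.     1.269]
leg2 [-0.251  0.232  0.11   1.449  0.    -1.872]
3.2333 [ 0.584 -0.129  0.425]
drag_ball [(array([362.8, 180.5]), 0.9, array([ 0.55 , -0.174,  0.13 ])), (array([482.3, 223.4]), 0.67, array([ 0.496, -0.346,  0.013]))]
fin_top [(array([101.7, 180. ]), 0.88, array([0.537, 0.088, 0.073]))]
cam_top [(array([110.3, 166.3]), 0.82, array([0.555, 0.056, 0.108])), (array([ 62.1, 104. ]), 0.64, array([0.624, 0.148, 0.065]))]
pointer [(array([100.3, 178.9]), 0.75, array([0.539, 0.087, 0.078]))]
mark_blade [(array([ 60.6, 104.7]), 0.93, array([0.623, 0.149, 0.067])), (array([365.3, 183.6]), 0.47, array([ 0.549, -0.174,  0.141]))]
foot [(array([104. , 179.4]), 0.8, array([0.538, 0.085, 0.074]))]
stand [(array([246.7, 136.9]), 0.64, array([ 0.579, -0.06 ,  0.01 ]))]
```

View pics/w1.png

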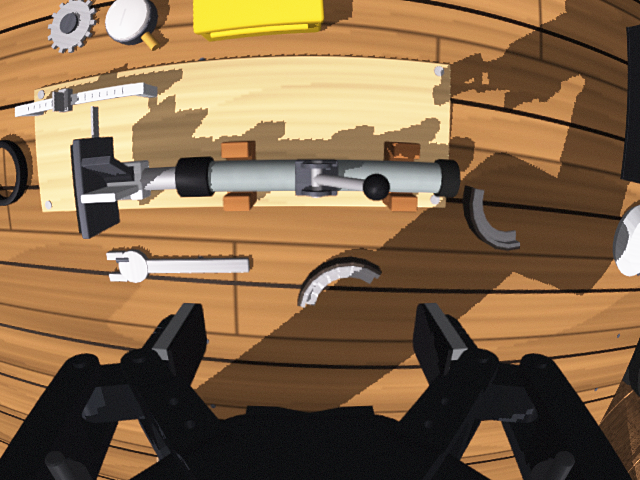

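```bash
python3 - <<'E'
from h import *
np.set_printoptions(precision=4,suppress=True)
f=pickle.load(open('pics/w1.pkl','rb'))
vv,uu=np.mgrid[150:205,140:470]; P=fish(f,uu,vv)
# cross: tube top-points, cylinder center from z>=.062
for rng in((218,290),(330,350),(395,435)):
    for u in np.linspace(*rng,3).astype(int):
        c=P[:,u-140]; s=c[c[:,2]>.058]; print(u,len(s),s[:,0].mean(),s[:,1].mean(),s[:,2].max())
# least squares cylinder: center (x at y), z=.055?, r=.016
m=((uu>216)&(uu<292))|((uu>395)&(uu<436)); Q=P[m]; Q=Q[(Q[:,2]>.052)&(Q[:,2]<.08)&(abs(Q[:,0]-.54)<.03)]
from scipy.optimize import least_squares
g=lambda p:np.hypot((Q[:,0]-p[0]-p[1]*Q[:,1])/np.hypot(1,p[1]),Q[:,2]-p[2])-.016
r=least_squares(g,[.535,-.05,.055],loss='soft_l1',f_scale=.002); print(r.x,np.std(r.fun),len(Q))
# ranges along the tube row
for u in list(range(168,220,2)): print(u,P[175-150,u-140],P[180-150,u-140])
img=f['image']; print(img[176,165:222].mean(-1))
for pts in ((316,178),(376,187),(62,100),(95,122)): print(pts,fish(f,*pts))
a=img[60:220,0:240]; cv2.imwrite('pics/w1c.png',cv2.resize(a,None,fx=3.3,fy=3.3,interpolation=cv2.INTER_CUBIC)[:,:,::-1])
E
```

```text
218 32 0.5425118876374664 -0.04410604172140526 0.42487516425497734
254 30 0.5426085276447734 -0.07744416777967406 0.0708489060441782
290 30 0.5439391688296662 -0.11248323219664093 0.07064016586575717
330 36 0.5466685078596274 -0.1495929632425027 0.10493899387290295
340 31 0.548775213344864 -0.15924015576307124 0.11413013911243419
350 31 0.5498099962758973 -0.1681224491429286 0.1235799408949031
395 48 0.5478850743140805 -0.21560557845341988 0.07127322834787164
415 48 0.5507138654482383 -0.23391834702024775 0.42487516425497734
435 29 0.5510447890507035 -0.25678290463363623 0.07111316027821585
[ 0.5378 -0.0439  0.0543] 0.003341838741933298 4314
168 [0.5413 0.0125 0.065 ] [0.5364 0.0119 0.0667]
170 [0.5414 0.01   0.0658] [0.5363 0.0099 0.0661]
172 [0.5415 0.0074 0.0667] [0.5361 0.0084 0.0643]
174 [0.5414 0.0059 0.065 ] [0.5363 0.0057 0.0656]
176 [0.5425 0.0001 0.0746] [0.5376 0.0001 0.0749]
178 [ 0.5427 -0.0025  0.0759] [ 0.5377 -0.0023  0.0756]
180 [ 0.5425 -0.0041  0.0745] [ 0.5376 -0.0043  0.0752]
182 [ 0.5425 -0.0061  0.074 ] [ 0.5377 -0.0065  0.0753]
184 [ 0.5428 -0.009   0.0764] [ 
[... 928 characters left out ...]
5424 -0.042   0.0692] [ 0.5377 -0.0423  0.0704]
[198.6667 200.     201.3333 200.     202.3333 200.3333 202.3333 202.3333
 206.     201.6667  61.6667  43.6667  48.      49.6667  51.6667  47.6667
  49.6667  47.      45.3333  44.3333  43.6667  45.      43.      41.
  38.3333  38.6667  41.6667  36.3333  36.6667  43.3333  38.3333  37.6667
  38.6667  38.6667  39.3333  35.6667  41.3333  37.6667  36.6667  37.
  29.6667  16.      27.6667  91.6667  96.      98.6667 181.3333 190.6667
 188.3333 188.     190.     188.     187.3333 189.6667 187.3333 190.
 188.3333]
(316, 178) [ 0.5455 -0.137   0.0915]
(376, 187) [ 0.548  -0.1813  0.1487]
(62, 100) [ 0.5839 -0.1289  0.4249]
(95, 122) [0.5992 0.093  0.077 ]
```

View pics/w1c.png

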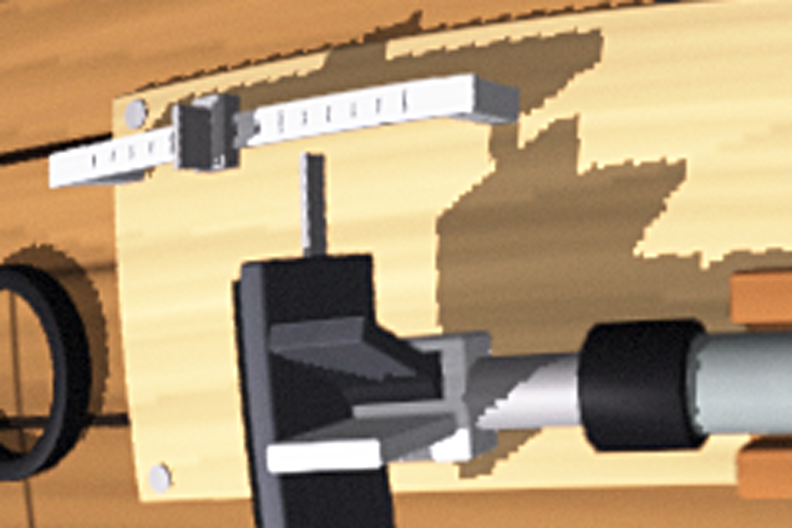

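```bash
cat >> h.py <<'E'
yaw=.044; O=np.array([.5378,.001,0]); R0=Rst(yaw)
def W(x,y,z): return O+R0@np.array([x,y,z])
E
python3 - <<'E'
from h import *
np.set_printoptions(precision=3,suppress=True)
goto(W(0.001,-.163,.22),Rdrag(yaw))
movel(W(0.001,-.163,.137),.12)
print(state()['ft_force'],state()['time_s'])
movel(W(0.0,-.139,.140),.1)
print(state()['ft_force'])
set_gripper(.34); s=state(); print(s['grip_width'],s['ft_force'],s['tcp_pos'])
f=grab_frame('wrist'); save('w2',f)
set_gripper(1.0)
movel(W(0.0,-.139,.23),.2)
f=grab_frame('wrist'); save('w3',f); print(state()['time_s'])
r=recognise(f,'drag_ball'); print([(q['uv'],q['score'],R0.T@(fish(f,*q['uv'])-O)) for q in r])
E
```

```text
[-0.284  0.189 -0.502] 4.8833
[ 0.869 -1.929  0.709]
0.3405436012624235 [-0.142 -1.981  1.662] [ 0.544 -0.138  0.14 ]
7.15
[([311.9, 259.8], 0.74, array([ 0.005, -0.141,  0.161]))]
```

View pics/w2.png

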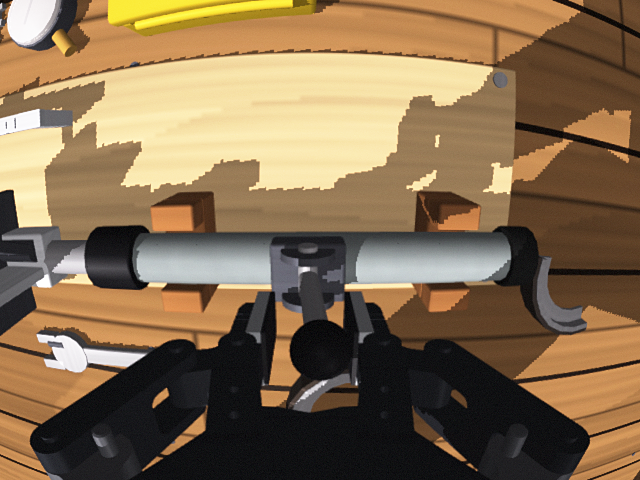

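View pics/w3.png

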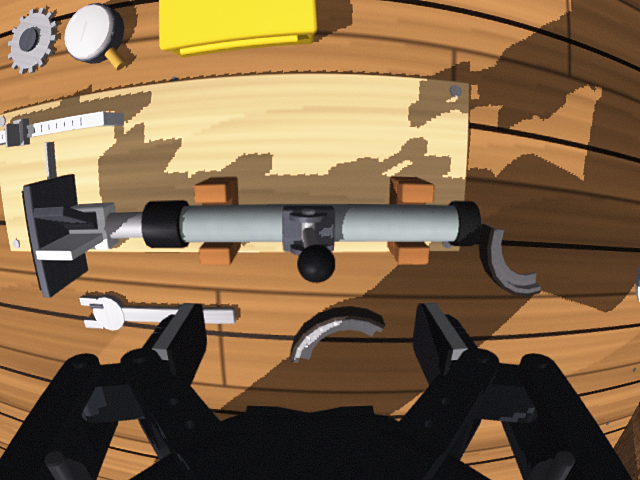

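```bash
python3 - <<'E'
from h import *
np.set_printoptions(precision=4,suppress=True)
goto(W(0,.062,.215),Rleg(yaw))
f=grab_frame('wrist'); save('w4',f); print(state()['time_s'],state()['ft_force'])
for n in ("fin_top","cam_top","pointer","mark_blade","foot"):
    r=recognise(f,n); print(n,[(np.round(q['uv'],1),round(q['score'],2),R0.T@(fish(f,*q['uv'])-O)) for q in r[:2]])
E
```

```text
8.3583 [ 0.483  -0.0352  0.2023]
fin_top [(array([315.3, 209.6]), 0.81, array([0.0036, 0.0875, 0.1129])), (array([519.5,  99.1]), 0.26, array([0.2037, 0.1802, 0.0104]))]
cam_top [(array([337.5, 229.8]), 0.58, array([0.0183, 0.0722, 0.1041])), (array([504.7, 199.3]), 0.26, array([0.1809, 0.0831, 0.0306]))]
pointer [(array([311.2, 210.8]), 0.63, array([0.0013, 0.0779, 0.07  ]))]
mark_blade [(array([436.4, 125.3]), 0.71, array([0.0904, 0.1435, 0.0808]))]
foot [(array([317.2, 207.6]), 0.93, array([0.0048, 0.0888, 0.1129]))]
```

View pics/w4.png

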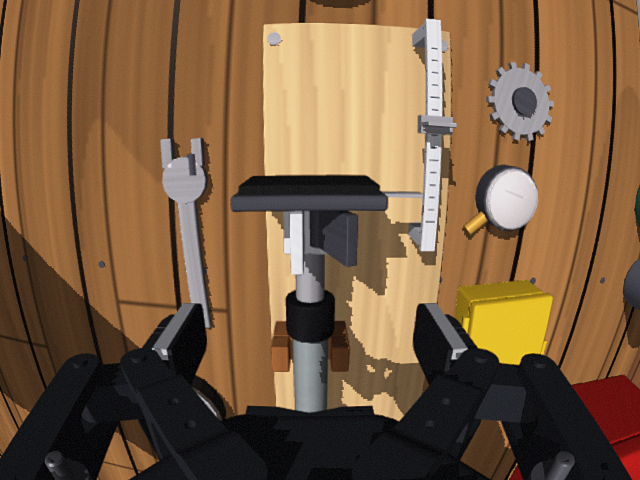

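```bash
python3 - <<'E'
from h import *
np.set_printoptions(precision=4,suppress=True)
f=pickle.load(open('pics/w4.pkl','rb'))
for n,p in dict(ptr=(.083,.09,.075),fin0=(-.008,.045,.119),fin1=(-.008,.085,.119),footL=(-.05,.085,.113),footR=(.05,.085,.113),cam=(.029,.066,.115)).items(): print(n,fproj(f,W(*p)))
for y in (.14,.145,.15): print(y,fproj(f,W(.085,y,.075)))
for p in ((418,194),(421,124),(423,124),(436,122),(440,124)): print(p,R0.T@(fish(f,*p)-O))
a=f['image'][90:290,220:470]; cv2.imwrite('pics/w4c.png',cv2.resize(a,None,fx=3,fy=3,interpolation=cv2.INTER_CUBIC)[:,:,::-1])
E
```

```text
ptr [421.3169 196.9534]
fin0 [297.1001 277.0496]
fin1 [296.3474 215.7665]
footL [230.4521 214.2178]
footR [388.5622 213.9456]
cam [355.2751 243.6858]
0.14 [426.739 129.66 ]
0.145 [426.8942 122.8741]
0.15 [427.0239 116.0966]
(418, 194) [0.0786 0.093  0.0804]
(421, 124) [0.0849 0.1444 0.0606]
(423, 124) [0.0848 0.1443 0.0659]
(436, 122) [0.09   0.1459 0.0808]
(440, 124) [0.0936 0.1447 0.0796]
```

View pics/w4c.png

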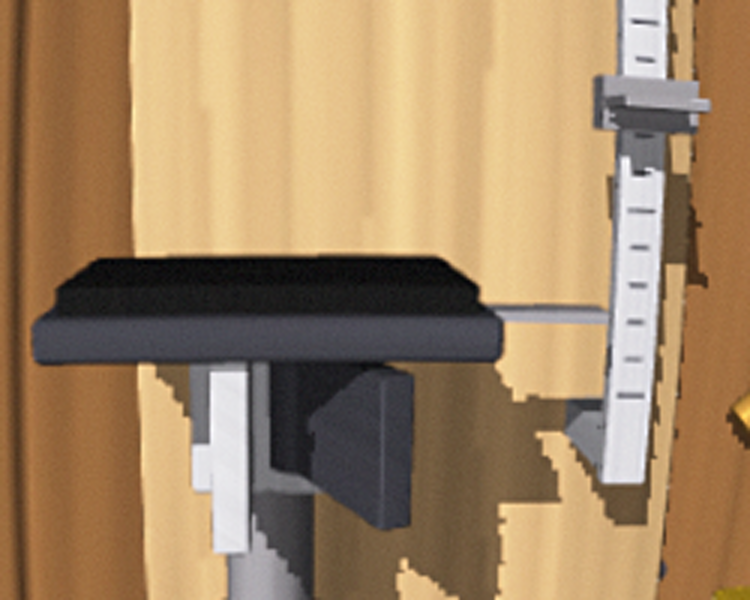

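```bash
python3 - <<'E'
from h import *
np.set_printoptions(precision=4,suppress=True)
movel(W(0,.064,.099),.12); s=state(); print(s['ft_force'],s['time_s'])
movel(W(0,.078,.099),.05); s=state(); print(s['ft_force'])
f=grab_frame('wrist'); save('w5',f)
E
```

```text
[-0.2936  0.0077  1.2539] 9.725
[-0.3811 -2.1872  1.1183]
```

View pics/w5.png

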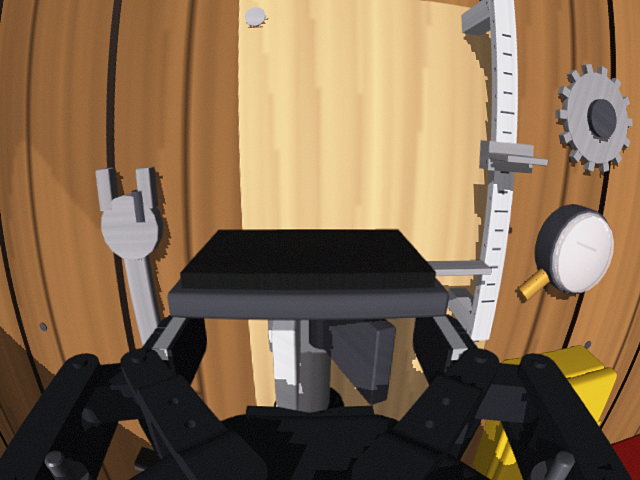

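```bash
python3 - <<'E'
from h import *
np.set_printoptions(precision=4,suppress=True)
movel(W(0,.128,.099),.05); s=state(); print(s['ft_force'],s['time_s'],R0.T@(s['tcp_pos']-O))
f=grab_frame('wrist'); save('w6',f)
for d in (-.01,0,.01): print(fproj(f,W(.083,.143+d,.075)))
a=f['image'][180:330,380:580]; cv2.imwrite('pics/w6c.png',cv2.resize(a,None,fx=4,fy=4,interpolation=cv2.INTER_CUBIC)[:,:,::-1])
f=grab_frame('top'); save('t6',f)
a=f['image'][190:290,210:330]; cv2.imwrite('pics/t6c.png',cv2.resize(a,None,fx=6,fy=6,interpolation=cv2.INTER_CUBIC)[:,:,::-1])
E
```

```text
[-0.7094 -3.0061  1.029 ] 11.3583 [-0.0001  0.1279  0.0989]
[484.8046 288.3011]
[488.0883 268.5628]
[491.1431 248.0612]
```

View pics/w6.png

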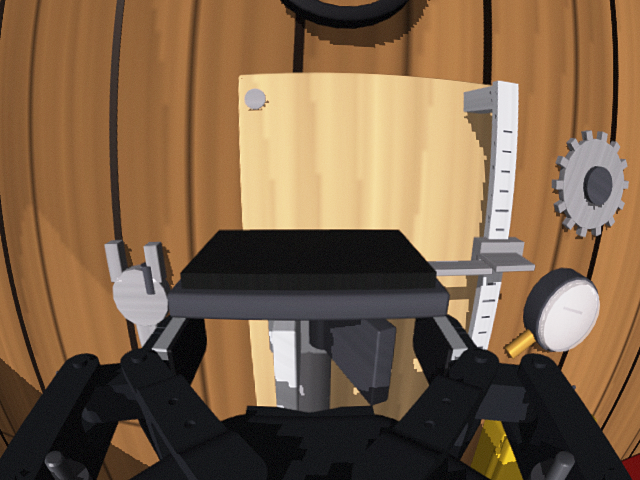

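View pics/w6c.png

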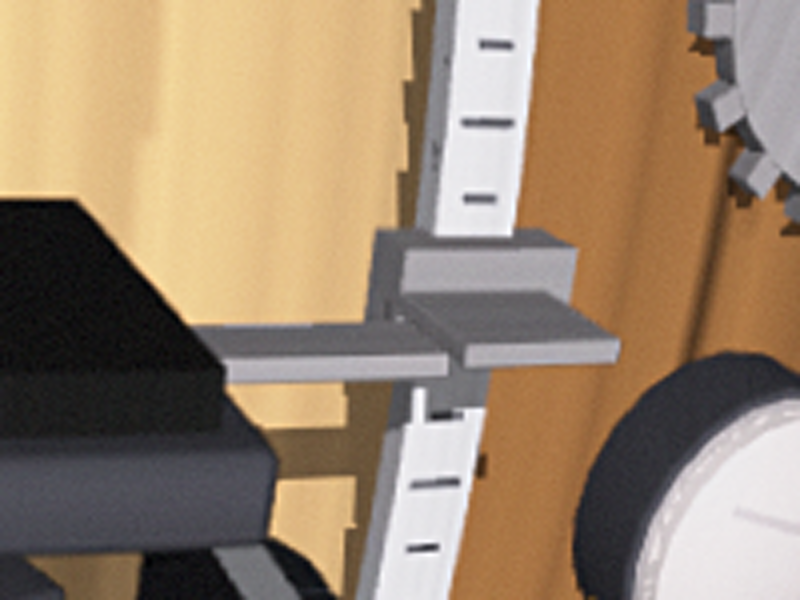

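View pics/t6c.png

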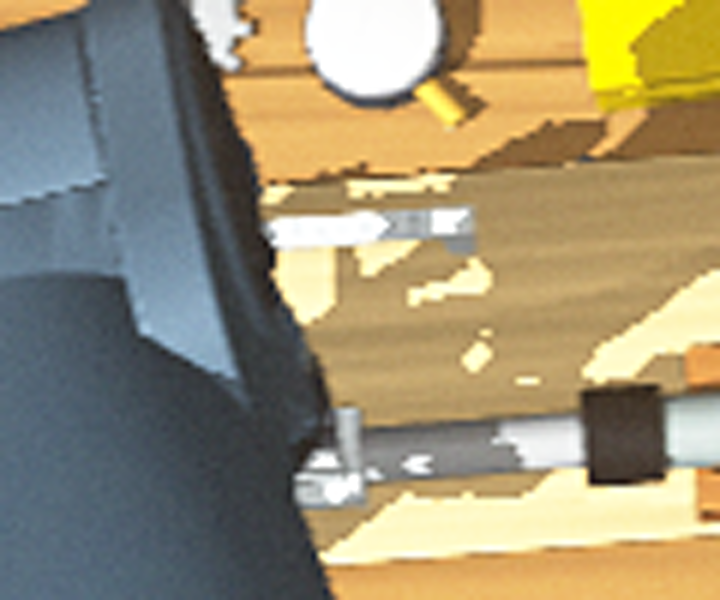

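```bash
python3 - <<'E'
from h import *
np.set_printoptions(precision=4,suppress=True)
movel(W(0,.129,.100),.05); sleep(.4); s=state(); print(s['ft_force'],s['time_s'],s['grip_width'])
set_gripper(.6); s=state(); print(s['ft_force'],s['time_s'],s['grip_width'],R0.T@(s['tcp_pos']-O))
f=grab_frame('wrist'); save('w7',f)
a=f['image'][180:480,180:580]; cv2.imwrite('pics/w7c.png',cv2.resize(a,None,fx=2,fy=2,interpolation=cv2.INTER_CUBIC)[:,:,::-1])
E
```

```text
[-1.511  -2.4863 -3.3939] 12.1083 0.9967167631507725
[ 1.1718 -2.8151  4.3893] 12.5417 0.6001270615635927 [0.0007 0.1291 0.1005]
```

View pics/w7c.png

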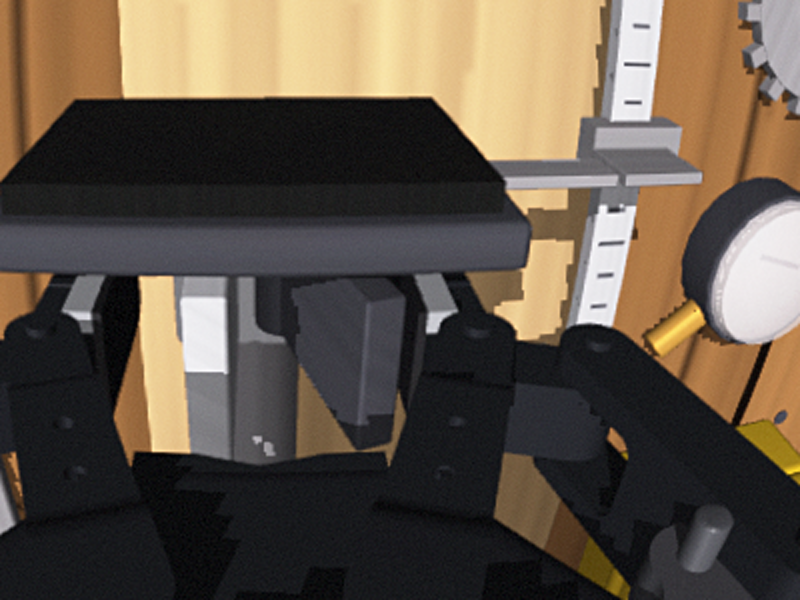

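Pointer (crop 617,178) and blade (625,180) are in line within about a millimetre, and the lever is just being touched. I'll squeeze it now.

```bash
python3 - <<'E'
from h import *
np.set_printoptions(precision=4,suppress=True)
set_gripper(.42); s=state(); print(s['ft_force'],s['time_s'],s['grip_width'],R0.T@(s['tcp_pos']-O))
set_gripper(0); s=state(); print(s['ft_force'],s['time_s'],s['grip_width'],R0.T@(s['tcp_pos']-O))
sleep(.5)
f=grab_frame('wrist'); save('w8',f); s=state(); print(s['ft_force'],s['grip_width'],s['qd'])
a=f['image'][180:480,180:580]; cv2.imwrite('pics/w8c.png',cv2.resize(a,None,fx=2,fy=2,interpolation=cv2.INTER_CUBIC)[:,:,::-1])
f=grab_frame('side'); save('s8',f)
a=f['image'][170:370,200:450]; cv2.imwrite('pics/s8c.png',cv2.resize(a,None,fx=3,fy=3,interpolation=cv2.INTER_CUBIC)[:,:,::-1])
E
```

```text
[ 2.3635 -2.2127  3.3884] 12.8917 0.4219082102991782 [0.0004 0.1291 0.1002]
[-6.7302 -3.9291 10.5192] 13.1667 0.25888898426514567 [-0.0011  0.129   0.1003]
[-5.5674 -3.0223 10.2526] 0.2531336201828172 [-0.0006 -0.0004  0.0006  0.0007  0.0011 -0.0002]
```

View pics/w8c.png

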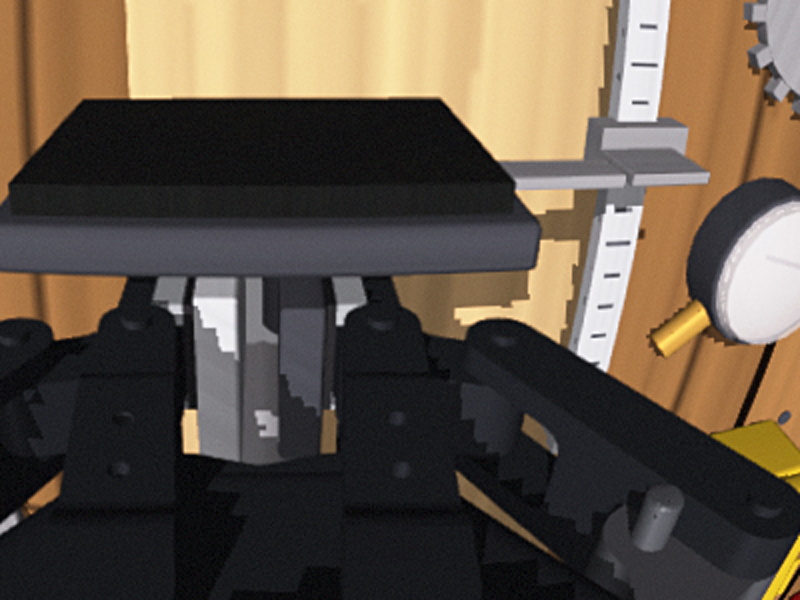

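View pics/s8c.png

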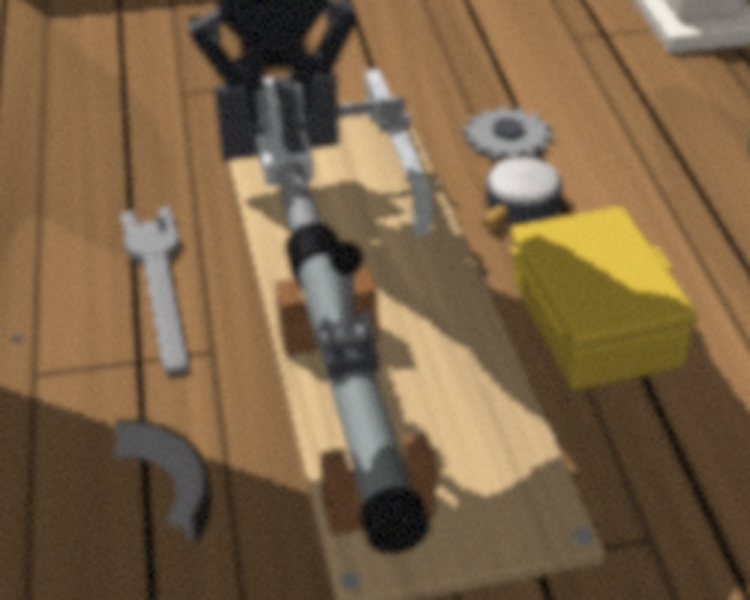

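Fin and lever stand parallel between the pads. The pointer (620,175) and blade (628,178) are in line, and the drag lever and bystanders look unmoved. Handing in.

```bash
python3 - <<'E'
from h import *
f=pickle.load(open('pics/s8.pkl','rb')); K=f['intrinsics']
p=(W(0,-.14,.155)-f['origin'])@np.asarray(f['rotation']); print((K@p/p[2])[:2], 'seen',(200+345/3,170+257/3))
print(state()['time_s']); hand_in()
E
```

```text
[313.58418729 255.55535285] seen (315.0, 255.66666666666669)
13.7667
the job is handed in; nothing more can be done
```

I did all three steps in order and handed the job in at about 13.8 s of the 43 s allowed. The arm is still holding. The hand-in reports no verdict, so what follows is my own last checks.

- **Drag lever:** it was swung upright between the jaws and released. In the side picture the ball is within about 1.5 px of where an upright lever should show, which is well inside 0.16 rad.
- **Leg:** the open fingers drew it out about 53 mm by pushing on the foot plate, with the cam lever still open, and held it there. In the last wrist picture the pointer and the clip's blade line up to about 1 mm.
- **Cam lever:** it is squeezed upright beside the fin. The grip reads 0.253 of its opening, about 21.5 mm, against the stated 24 mm for fin and closed lever. I put the 2.5 mm gap down to give in the pads or to opening not scaling exactly with the reading, since the pictures show the lever fully closed.
- **Grip force:** I did not measure finger contact force directly. The gripper was commanded fully shut on the fin and lever, and the wrist reads about 10 N up and 3 to 6 N sideways, well under its limit.
- **Bystanders and clip:** the spanner, gauge, sprocket, parts box and the one brake shoe in view look unmoved, as does the clip. The bezel and the other brake shoe are out of view in the last side crop I checked. Nothing came near them.

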